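# Free the eccentric stop and clamp a wet panel

### The job

Clamp the freshly painted wooden panel against the fence of the panel clamp: first turn the eccentric cam to its low point, so that its lever points straight at the fence, by pushing the lever's upright pin round with the fingertips, and only then push the slide forward by its upright push plate until the panel sits flush against the fence. Push gently with closed fingers; do not grip or lift anything, do not touch the wet panel, and leave the ink bottles, cup and eraser where they are.

Things in the scene. Friction and masses are not known exactly. Their poses are not given: they have to be found in the camera images.
- clamp: the panel clamp, fixed to the table: a plywood base board 310 x 270 x 12 mm (x from -120 to +190 mm, y from -125 to +145 mm of its origin). Origin at the table's surface; its x axis points along the slide's travel towards the fence, y to the left, z up. The slide runs along the line y = +25 mm. The fence is a wooden bar 30 x 150 mm, its top 42 mm above the table. Two low aluminium guide rails (tops 26 mm above the table) flank the slide bar. Everything is on the base board
- cam_pivot (a point): the cam's vertical turning axis, at clamp x +20, y -65 mm, 28 mm above the table (top of the cam disc). The cam is an aluminium disc 52 mm across, 14 mm thick, its centre 14 mm off the axis, under the lever: its edge faces the slide's follower arm 12 mm from the axis at the low point, 40 mm at the high point
- lever_pin (a point): point on the axis of the upright black pin at the lever's end, 65 mm from the pivot: pin 14 mm across, from 36 to 81 mm above the table, this point 65 mm above the table. The steel lever under it is 14 mm wide, its top 37 mm above the table, and lies over the fat side of the cam
- cam (a joint): angle of the cam, rad: 0 = low point (lever points at the fence, along the clamp's +x), growing clockwise seen from above, so the lever's direction is clamp x turned by minus this value; 3.14 would be the high point. Stops at -0.6 and 3.0; it starts between 1.3 and 2.5, with the lever out on the right-hand side or back towards the robot. Stiff (about 2.5 N at the pin) and stays where it is left
- slide (a joint): travel of the slide towards the fence, m: starts at 0 to 0.005; with the cam at its low point it can go to 0.036, and the panel meets the fence at 0.034; the cam stops it at 0.008 + 0.014 (1 + cos of the cam angle). About 3 N to push; stays where it is left
- push_face (a point): centre of the rear face (towards the robot) of the slide's upright wooden push plate, 80 mm wide, 12 mm thick, from 13 to 63 mm above the table; this point 38 mm above the table; push it along the clamp's +x. On the slide's right a steel follower arm (top 27 mm above the table) reaches out behind the cam
- jaw_face (a point): centre of the front face of the slide's wooden jaw (84 mm wide, from 13 to 32 mm above the table), which pushes the panel
- fence_face (a point): centre of the fence's face towards the slide, 30 mm above the table; the panel must finally lie against it
- panel_center (a point): centre of the loose painted wooden panel, 90 mm (along the clamp's x) x 110 mm x 18 mm, lying on the base board (top face 30 mm above the table) between jaw and fence, with a gap at both; wet, not to be touched
- ink_a: amber ink bottle standing on the base board to the left of the slide, 44 mm across, 62 mm high; to be left alone; origin at the centre of its underside
- ink_b: small black ink bottle on the base board to the left of the slide, 28 mm across, 50 mm high; to be left alone; origin at the centre of its underside
- eraser: dark eraser 38 x 24 x 13 mm lying on the base board's near right corner; to be left alone; origin at the centre of its underside
- ink_c: black ink bottle on the table, 50 mm across, 70 mm high; to be left alone; origin at the centre of its underside
- ink_d: amber ink bottle on the table, 50 mm across, 70 mm high; to be left alone; origin at the centre of its underside
- ink_e: grey ink bottle on the table, 50 mm across, 70 mm high; to be left alone; origin at the centre of its underside
- water_cup: open black cup on the table, 72 mm across, 75 mm high; to be left alone; origin at the centre of its underside
- panel: the same panel; origin at the centre of its underside, x axis along its 90 mm side
Things that resemble listed ones, but are neither listed nor needed, are in the scene too. Of the things like the panel, leave any that is black or turquoise; of the rest the smaller one is meant.

How it is judged:
By the outcome, as a careful person would: the job done as asked, in the order asked, and still so for the second after the job is handed in, with the robot touching nothing.
It also fails if it takes over 64 s, if anything falls off the work surface, if the arm or the gripper's body presses on something with over 40 N, if the wrist force passes 120 N, or if a joint passes its speed limit or range.

### The arm

A 7-joint arm with a two-finger parallel gripper is mounted at the origin on the work surface. World frame = base frame: x ahead of the robot, y to its left, z up, the work surface at z = 0. Lengths are in m, angles in rad, forces in N, time in s.
With the tool pointing down it reaches from about 0.4 to 0.85 m from the base axis. Payload 10.4 kg.
Tool frame: the origin (TCP) lies at the very end of the fingers, on their centre line; the grasp point (between the pads) lies 19 mm behind it; y points along the fingers, z is the direction in which the jaws open and shut, and the axes are right-handed (so a half turn about y gives the same grasp; the last joint's range is limited). The gripper opens to 85 mm and grips with 20 to 120 N. Pads are 22 mm wide; open, the fingers measure 114 mm over their backs; the gripper's body (76 mm by 85 mm) begins 54 mm behind the grasp point. The pads swing forward as they close: fully open they stand 13 mm farther back than shut.
Start: joints at [-1.269, 0.332, -0.065, 1.46, 0.022, 1.35, -0.088], TCP at [0.199, 0.592, 0.193] pointing down, gripper open.
Joint ranges: [-2.6, 2.6], [-0.5, 2.12], [-1.47, 1.34], [0.16, 2.42], [-1.27, 4.41], [0.06, 2.06], [-2.6, 2.6]. Speed limits (rad/s): [2.22, 2.22, 2.79, 2.79, 3.14, 3.14, 3.14].

### API

Orientations are given as a unit quaternion [x, y, z, w].
In Python, from workcell import manip gives the robot as it stands.
- The arm moves only by the tool arm_command, never from a script. Its argument "commands" is a list that holds one entry, the list of rows, each a list of 6 numbers: the shift along the world's x, y, z in cm, then the turn, a rotation vector about the world's x, y, z in degrees. A call has 1 to 20 rows; each row is the pose to reach, as a shift and turn from the pose commanded when the call began; what a row does not reach only later rows make up. A row lasts 1/10 s, in which the tool goes at most 50 mm and 8.59 degrees, less where a joint would pass 70% of its speed; a pose out of reach is approached as far as the arm can. A call with a gripper value outside its range is refused whole. "claw" is the finger opening in cm, from 0 to 8.54, set as the call begins (left out, the last holds). The fingers move at their own pace and stop on an object; "newtons" is the grip in N (left out, the last holds). Time passes only in rows, so rows that repeat a pose let the fingers close. It gives the time, the measured TCP pose, the force and the opening at its end, in the units of the state.
- manip.get_obs(): the state, without advancing time (a new reading comes with each control period).
- manip.camera(name): name is "scene" or "top" or "wrist"; returns a dict with "pixels" (480x640x3 uint8, blue, green, red), "depth" (480x640 float32, m along the optical axis (not along the pixel's ray), 0 where there is no reading), "K" (3x3 intrinsics, pixels), "rvec" (rotation vector, rad) and "tvec" (3), from world to camera coordinates, as OpenCV has them. Camera axes: x right, y down, z forward; pixel columns grow to the right and rows downward; lengths in m; the calibration is good to about 2 mm. A picture is of the moment at which its call begins.
- manip.hand_in(): hands the job in, once; it reports no verdict.
Trained networks look in the newest picture that a camera, given by its name, has taken for a name from the list of things; names that differ only in an ending like _2 or _b are one class to them, and where a whole thing is asked for, a point or a joint stands for the part that bears it (a point fixed in the world has none). Each returns a list of dicts, best first, with "p" (0 to 1); they miss things now and then, are a little off and sometimes report something else, mostly with a low value. They report only what shows in the picture. A call takes as long as a camera call. They do not tell look-alikes from the thing itself.
- manip.masks_of(camera, thing): "mask" (480x640 bool, what is visible of it) and "bbox" ([left, top, right, bottom] in pixels, round what is visible of it).
The state is a dict: "clock": time; "joint_pos": joint angles; "joint_velocities": joint speeds; "tau": joint torques, N m; "position": TCP position; "ee_rot": TCP orientation; "ft_force": force on the tool from outside, world axes, zero at the start; "torque": the same for the moment, N m; "grip_width": opening from 0.0 (shut) to 1.0 (fully open).
Only numpy, scipy, OpenCV 4.12 (cv2) and the standard library are available. Lean on these libraries where they do the work, as an engineer would, in place of code of your own. Each camera call takes 0.05 s, during which the arm holds its last target.

## Working session

There is one attempt and no reset: what is moved stays moved. The work goes in short steps, Python scripts to look and compute and a tool call to move; the robot and the scene stay as the last step left them, time stands still between calls to the robot, and variables do not carry over. Pictures are saved under pics/ and viewed, and the job is handed in when it is done.

Besides the shell and the picture viewer there is one more tool, called after "Request:" as name(argument=value, ...), one argument or row to a line, values as JSON. arm_command: Moves the arm, as the interface text tells. Its arguments: {"type":"object","properties":{"commands":{"type":"array"},"claw":{"type":"number"},"newtons":{"type":"number"}},"required":["commands"]}

```bash
mkdir -p pics; python3 - <<'E'
from workcell import manip
import cv2,pickle
o=manip.get_obs();print({k:o[k] for k in('clock','position','ee_rot','grip_width','ft_force')})
d={}
for n in('scene','top'):
    c=manip.camera(n);d[n]=c;cv2.imwrite(f'pics/{n}0.png',c['pixels'])
pickle.dump(d,open('c0.pkl','wb'))
E
```

```text
{'clock': 0.0, 'position': array([0.19927734, 0.59192082, 0.19220446]), 'ee_rot': array([ 0.69831487, -0.11438222,  0.11423372, -0.69729743]), 'grip_width': 0.9999389908345314, 'ft_force': array([0.4285078 , 0.07847492, 0.01313535])}
```

View pics/scene0.png

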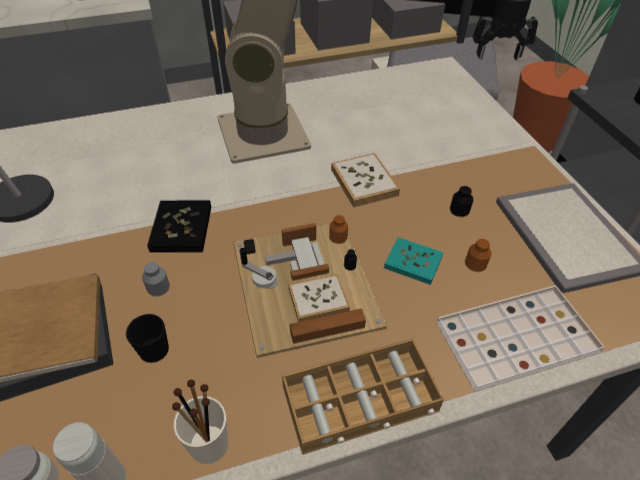

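View pics/top0.png

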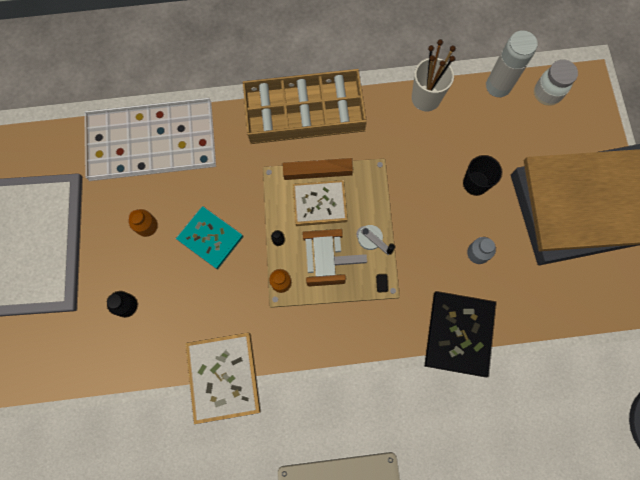

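The top view shows the clamp at about (330,232). The fence is at (318,168), the push plate at (326,280), the lever pin at (391,249) and the cam at (371,238). There are four panel-like things: white on the clamp (320,202), a larger white one (222,378), turquoise (210,238) and black (461,333). The smaller white one, on the clamp between jaw and fence, fits the description. I'll check it in an enlarged crop while measuring.

```bash
cat > h.py <<'E'
import numpy as np,cv2
def w2p(c,P):
    p,_=cv2.projectPoints(np.array(P,float).reshape(-1,3),np.array(c['rvec'],float),np.array(c['tvec'],float),np.array(c['K'],float),None);return p[:,0]
def p2w(c,uv,z=None):
    # intersect rays with plane z
    R=cv2.Rodrigues(np.array(c['rvec'],float))[0];t=np.array(c['tvec'],float).reshape(3);K=np.array(c['K'])
    uv=np.array(uv,float).reshape(-1,2);d=np.c_[uv,np.ones(len(uv))]@np.linalg.inv(K).T@R
    o=-R.T@t;return o+d*((z-o[2])/d[:,2:3])
def cloud(c):
    R=cv2.Rodrigues(np.array(c['rvec'],float))[0];t=np.array(c['tvec'],float).reshape(3);K=np.array(c['K'])
    v,u=np.mgrid[:480,:640];z=c['depth'];X=np.stack([(u-K[0,2])/K[0,0]*z,(v-K[1,2])/K[1,1]*z,z],-1)
    W=(X-t)@R;W[z==0]=np.nan;return W
def c2w(org,yaw,P):
    P=np.array(P,float).reshape(-1,3);c,s=np.cos(yaw),np.sin(yaw);return P@np.array([[c,s,0],[-s,c,0],[0,0,1]])+[org[0],org[1],0]
E
python3 - <<'E'
from h import *
from workcell import manip
import pickle
d=pickle.load(open('c0.pkl','rb'))
for n in d:
    W=cloud(d[n])
    for th in('clamp','lever_pin','cam','slide','push_face','panel','fence_face','ink_a','ink_b','eraser'):
        for m in manip.masks_of(n,th)[:4]:
            M=m['mask'];q=W[M];print(n,th,round(m['p'],2),np.round(m['bbox']),M.sum(),np.round(np.nanmedian(q,0),3),np.round(np.nanpercentile(q[:,2],95),3))
c=d['top'];im=c['pixels']
cv2.imwrite('pics/crop0.png',cv2.resize(im[145:320,250:410],None,fx=4.2,fy=3.4,interpolation=cv2.INTER_CUBIC)[:600] if 0 else cv2.resize(im[145:320,250:410],(548,600),interpolation=cv2.INTER_CUBIC))
E
```

```text
scene clamp 0.91 [234. 222. 390. 356.] 11768 [ 0.589 -0.063  0.012] 0.042
scene clamp 0.23 [329. 213. 349. 242.] 456 [0.486 0.067 0.049] 0.073
scene lever_pin 0.81 [238. 248. 278. 286.] 635 [ 0.542 -0.135  0.03 ] 0.072
scene lever_pin 0.68 [267. 224. 331. 283.] 1778 [ 0.506 -0.031  0.029] 0.06
scene lever_pin 0.17 [129. 315. 168. 362.] 1533 [ 0.634 -0.375  0.047] 0.074
scene cam 0.82 [240. 245. 275. 289.] 630 [ 0.542 -0.136  0.03 ] 0.074
scene slide 0.97 [263. 223. 328. 280.] 1665 [ 0.506 -0.031  0.03 ] 0.06
scene push_face 0.96 [267. 224. 330. 281.] 1653 [ 0.506 -0.03   0.03 ] 0.061
scene panel 0.87 [289. 279. 349. 321.] 2033 [ 0.64  -0.031  0.029] 0.032
scene panel 0.82 [147. 203. 209. 257.] 2977 [ 0.342 -0.28   0.023] 0.027
scene panel 0.61 [330. 155. 399. 206.] 2371 [0.315 0.199 0.024] 0.028
scene panel 0.56 [384. 239. 444. 286.] 1739 [0.596 0.209 0.017] 0.02
scene fence_face 0.67 [232. 227. 385. 360.] 11385 [ 0.592 -0.062  0.012] 0.042
scene fence_face 0.42 [242. 241. 253. 258.] 143 [ 0.451 -0.136  0.023] 0.026
scene ink_a 0.92 [142. 262. 167. 296.] 697 [ 0.503 -0.348  0.043] 0.
[... 1186 characters left out ...]
0.025] 0.029
top fence_face 0.85 [263. 159. 401. 306.] 15056 [ 0.55  -0.049  0.012] 0.042
top ink_a 0.93 [467. 236. 497. 264.] 579 [ 0.482 -0.342  0.048] 0.07
top ink_a 0.75 [131. 208. 158. 235.] 637 [0.625 0.341 0.046] 0.071
top ink_a 0.67 [270. 231. 286. 245.] 185 [0.559 0.067 0.045] 0.063
top ink_a 0.61 [269. 266. 294. 295.] 443 [0.468 0.071 0.054] 0.075
top ink_b 0.93 [467. 236. 497. 264.] 579 [ 0.482 -0.342  0.048] 0.07
top ink_b 0.75 [131. 208. 158. 235.] 637 [0.625 0.341 0.046] 0.071
top ink_b 0.67 [270. 231. 286. 245.] 185 [0.559 0.067 0.045] 0.063
top ink_b 0.61 [269. 266. 294. 295.] 443 [0.468 0.071 0.054] 0.075
top eraser 0.49 [374. 276. 392. 291.] 204 [ 0.445 -0.135  0.023] 0.027
```

View pics/crop0.png

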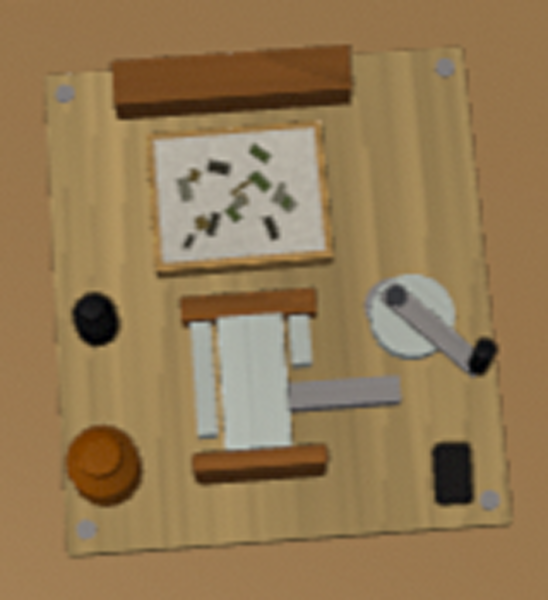

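The crop confirms that the white panel between jaw and fence is the one meant. Next I'll fit the clamp pose in both views.

```bash
cat > fit.py <<'E'
from h import *
from scipy.optimize import least_squares
B=[[-.12,-.125],[.19,-.125],[.19,.145],[-.12,.145]]
E
python3 - <<'E'
from fit import *
from workcell import manip
import pickle
d=pickle.load(open('c0.pkl','rb'))
for n in d:
    c=d[n];W=cloud(c)
    # board top points from depth, z about 12mm
    print(n,'board plane z median check', np.round(c['tvec'],3))
    M=((np.abs(W[...,2]-.012)<.004)&(W[...,0]>.38)&(W[...,0]<.76)&(np.abs(W[...,1]+.04)<.2)).astype(np.uint8)
    M=cv2.morphologyEx(M,cv2.MORPH_OPEN,np.ones((3,3)))
    nl,L,st,_=cv2.connectedComponentsWithStats(M);k=1+np.argmax(st[1:,4])
    p=np.argwhere(L==k)[:,::-1]
    X=p2w(c,p,.012)[:,:2].astype(np.float32)
    r=cv2.minAreaRect(X);print(r, np.round(cv2.boxPoints(r),4).tolist())
    Xd=W[L==k][:,:2].astype(np.float32);r=cv2.minAreaRect(Xd);print('depth',r)
    print('table z',np.nanmedian(W[200:400,:,2]) )
E
```

```text
scene board plane z median check [-0.149 -0.307  1.51 ]
((0.6142881512641907, -0.12571293115615845), (0.11168912798166275, 0.22865687310695648), 84.62446594238281) [[0.4952000081539154, -0.17059999704360962], [0.7228999733924866, -0.19200000166893005], [0.733299970626831, -0.08079999685287476], [0.5056999921798706, -0.05939999967813492]]
depth ((0.6115087270736694, -0.12200060486793518), (0.11137998104095459, 0.22973935306072235), 87.04876708984375)
table z 0.001717486387326106
top board plane z median check [0.035 0.534 1.035]
((0.573208212852478, -0.040672704577445984), (0.26900729537010193, 0.30945125222206116), 87.30435180664062) [[0.4122999906539917, -0.16779999434947968], [0.7214000225067139, -0.18230000138282776], [0.7340999841690063, 0.08640000224113464], [0.42500001192092896, 0.10100000351667404]]
depth ((0.5734964609146118, -0.040811240673065186), (0.26947516202926636, 0.31005698442459106), 87.28042602539062)
table z 0.000875473908018837
```

```bash
cat >> fit.py <<'E'
YAW=np.radians(-2.70);cy,sy=np.cos(YAW),np.sin(YAW)
ORG=np.array([.5733,-.0407])-np.array([cy*.035-sy*.01,sy*.035+cy*.01])
def w(P):return c2w(ORG,YAW,P)
def inv(W):
    W=np.array(W,float);q=(W[...,:2]-ORG);return np.stack([q[...,0]*cy+q[...,1]*sy,-q[...,0]*sy+q[...,1]*cy],-1)
E
python3 - <<'E'
from fit import *
import pickle
d=pickle.load(open('c0.pkl','rb'))
print(ORG)
for n in d:
    c=d[n];W=cloud(c);C=inv(W)
    def rep(nm,m):
        q=np.c_[C[m],W[m][:,2]];print(n,nm,m.sum(),'med',np.round(np.median(q,0),4),'lo',np.round(np.percentile(q,3,0),4),'hi',np.round(np.percentile(q,97,0),4))
    z=W[...,2];x=C[...,0];y=C[...,1]
    rep('pin',(z>.055)&(z<.09)&(y<-.03)&(y>-.17)&(x>-.1)&(x<.1))
    rep('plate',(z>.05)&(z<.07)&(abs(y-.025)<.06)&(x>-.13)&(x<-.02))
    rep('jaw',(z>.0295)&(z<.037)&(abs(y-.025)<.035)&(x>-.02)&(x<.05))
    rep('panel',(z>.026)&(z<.035)&(abs(y-.025)<.07)&(x>.052)&(x<.152))
    rep('fence',(z>.038)&(z<.047)&(abs(y-.025)<.09)&(x>.12)&(x<.22))
    print('pinpix')
    im=c['pixels'].copy()
    P=w([[-.12,-.125,.012],[.19,-.125,.012],[.19,.145,.012],[-.12,.145,.012],[.02,-.065,.037]])
    for u in w2p(c,P):cv2.circle(im,tuple(np.int32(np.round(u))),2,(0,0,255),-1)
    cv2.imwrite(f'pics/ov_{n}.png',cv2.resize(im[140:360,220:410],(518,600)))
E
```

```text
[ 0.53786779 -0.04904017]
scene pin 71 med [-0.0217 -0.1105  0.0734] lo [-0.0298 -0.1169  0.0563] hi [-0.0174 -0.1042  0.0812]
scene plate 231 med [-0.073   0.0246  0.0593] lo [-0.0821 -0.0124  0.0515] hi [-0.0689  0.0619  0.064 ]
scene jaw 247 med [0.0158 0.0242 0.0308] lo [-0.0181 -0.0051  0.0296] hi [0.032  0.0566 0.0331]
scene panel 1784 med [0.0989 0.0243 0.0294] lo [ 0.0549 -0.0263  0.0266] hi [0.1388 0.0768 0.0325]
scene fence 958 med [0.1714 0.022  0.0409] lo [ 0.1564 -0.0463  0.0384] hi [0.1849 0.0939 0.0437]
pinpix
top pin 56 med [-0.0282 -0.1091  0.0784] lo [-0.0327 -0.1165  0.0568] hi [-0.0206 -0.1038  0.0819]
top plate 261 med [-0.0784  0.0264  0.0613] lo [-0.0835 -0.0114  0.0531] hi [-0.0721  0.0625  0.0649]
top jaw 373 med [0.0117 0.0259 0.0312] lo [-0.0178 -0.0057  0.0296] hi [0.0303 0.0565 0.0345]
top panel 1922 med [0.0946 0.026  0.0299] lo [ 0.0544 -0.0255  0.0267] hi [0.1363 0.0776 0.0337]
top fence 878 med [0.1687 0.0256 0.0414] lo [ 0.1545 -0.0448  0.0383] hi [0.1832 0.0951 0.0452]
pinpix
```

View pics/ov_scene.png

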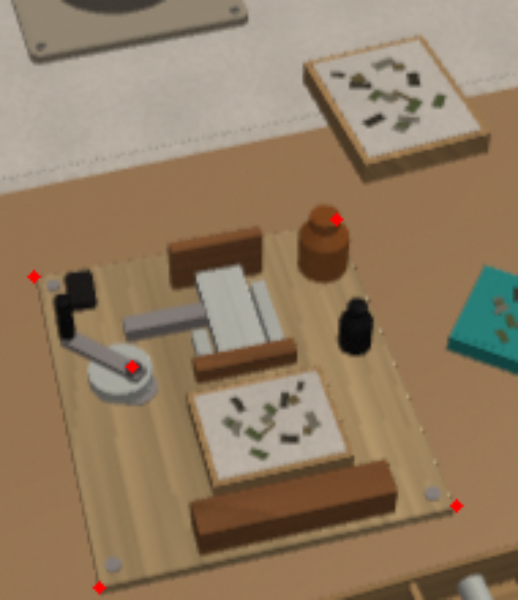

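View pics/ov_top.png

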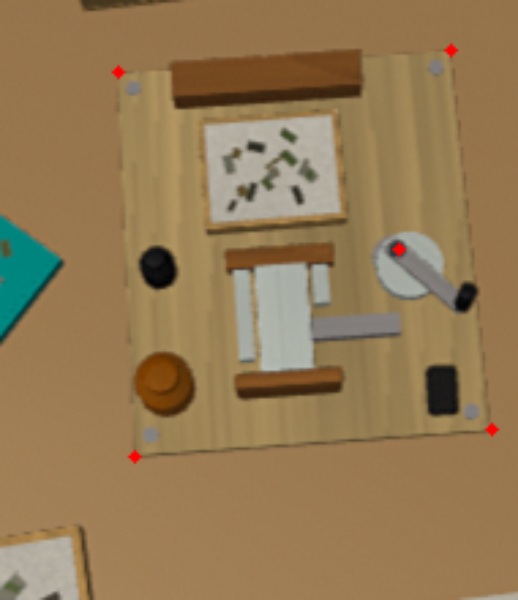

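```bash
python3 - <<'E'
from fit import *
from scipy.spatial.transform import Rotation as R
r=R.from_quat([0.69831487,-0.11438222,0.11423372,-0.69729743]).as_matrix();print(np.round(r,3),'z az',np.degrees(np.arctan2(r[1,2],r[0,2])))
p=np.array([-.0265,-.1105]);piv=np.array([.02,-.065]);v=p-piv;print('len',np.hypot(*v),'q',-np.arctan2(v[1],v[0]))
print('pivot',w([[*piv,0]]),'pin',w([[*p,0]]))
for q in (2.37,1.2,0):
    phi=-q;print(q,'tangent az world',np.degrees(phi)+90-2.7, 'pin',w([[piv[0]+.065*np.cos(phi),piv[1]+.065*np.sin(phi),0]]))
print('plate rear',w([[-.084,.025,.038]]))
E
```

```text
[[ 0.948 -0.     0.319]
 [-0.319 -0.001  0.948]
 [ 0.    -1.    -0.001]] z az 71.39394880655435
len 0.06505766672729664 q 2.367063627369615
pivot [[ 0.55478367 -0.11491014  0.        ]] pin [[ 0.50619195 -0.15816918  0.        ]]
2.37 tangent az world -48.490997446005125 pin [[ 0.50610831 -0.1579881   0.        ]]
1.2 tangent az world 18.54506458430122 pin [[ 0.57545695 -0.17653494  0.        ]]
0 tangent az world 87.3 pin [[ 0.61971151 -0.11797206  0.        ]]
plate rear [[ 0.4551387  -0.02011098  0.038     ]]
```

Request:
arm_command(
  commands=[
    [[2.8,-3.2,0,0,0,-6.5],[5.6,-6.4,0,0,0,-13],[8.4,-9.6,0,0,0,-19.5],[11.2,-12.8,0,0,0,-26],[14,-16,0,0,0,-32.5],[16.8,-19.2,0,0,0,-39],[19.6,-22.4,0,0,0,-45.5],[22.4,-25.6,0,0,0,-52],[25,-29,0,0,0,-58.5],[25.4,-33.4,0,0,0,-65],[25.8,-37.8,0,0,0,-71.5],[26.2,-42.2,0,0,0,-78],[26.6,-46.6,0,0,0,-84.5],[27,-51,0,0,0,-91],[27.4,-55.4,0,0,0,-97.5],[27.8,-59.8,0,0,0,-104],[28.2,-64.2,0,0,0,-110.5],[28.6,-68.6,-1,0,0,-116],[28.7,-72.7,-3,0,0,-120],[28.7,-72.7,-5,0,0,-120]],
  ],
  claw=0,
  newtons=40,
)

```text
clock: 3.1
position: [0.486, -0.1409, 0.1432]
ee_rot: [0.246, -0.662, 0.664, -0.247]
ft_force: [-0.7, 1.5, -0.6]
grip_width: -0.0
```

```bash
python3 - <<'E'
from fit import *
from workcell import manip
o=manip.get_obs();print(o['clock'],o['position'],np.round(o['joint_pos'],2),o['grip_width'],o['ft_force'])
a=manip.camera('scene')['pixels'][140:360,220:410];b=manip.camera('wrist')['pixels']
cv2.imwrite('pics/m1.png',np.hstack([cv2.resize(a,(380,440)),cv2.resize(b,(420,440))]))
E
```

```text
3.1 [ 0.4859919  -0.14088909  0.14321561] [-0.47  0.1   0.71  1.87 -0.07  1.19 -0.6 ] -0.0002366130601440847 [-0.66793966  1.49471851 -0.56805936]
```

View pics/m1.png

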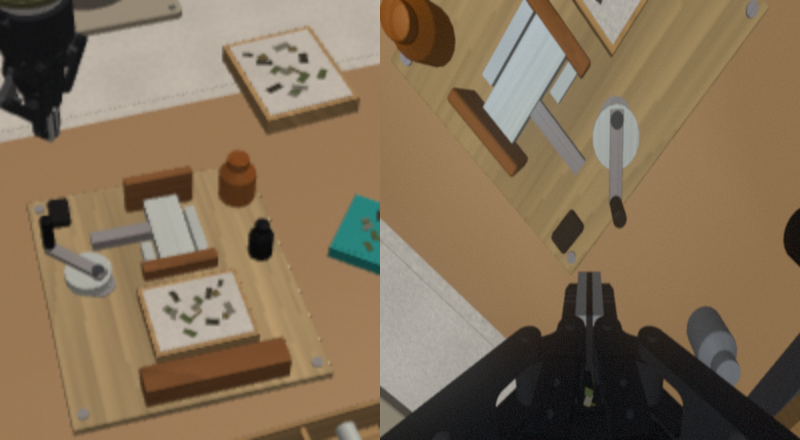

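The scene view shows the gripper behind and above the clamp. The wrist view shows the closed tips at (590,280) and the pin at (618,212), to the right of the tips as planned. The tips look narrow, so I'll measure their width.

```bash
python3 - <<'E'
from fit import *
from workcell import manip
from scipy.spatial.transform import Rotation as R
c=manip.camera('wrist');o=manip.get_obs();print(o['clock'],o['position'],o['ft_force'])
T=R.from_quat(o['ee_rot']).as_matrix()
off=lambda x,y,z:o['position']+T@np.array([x,y,z])
for a in [(0,0,0),(0,0,.0145),(0,0,-.0145),(.011,0,0),(-.011,0,0),(0,-.02,0),(0,-.04,0)]:print(a,np.round(w2p(c,off(*a))[0],1))
im=c['pixels'].copy();
for a in [(0,0,0),(0,0,.0145),(0,0,-.0145),(.011,0,0),(-.011,0,0)]:
    u=w2p(c,off(*a))[0];cv2.circle(im,tuple(np.int32(u)),1,(0,0,255),-1)
cv2.imwrite('pics/tip.png',cv2.resize(im[230:430,220:420],(600,600)))
W=cloud(c);L=(W-o['position'])@T
m=(np.abs(L[...,0])<.03)&(np.abs(L[...,2])<.05)&(L[...,1]>-.02)&(L[...,1]<.005)
q=L[m];print(m.sum(),np.percentile(q,[2,50,98],axis=0).round(4))
for yy in(-.002,-.008,-.015,-.03,-.04):
    m=(np.abs(L[...,0])<.03)&(np.abs(L[...,2])<.05)&(abs(L[...,1]-yy)<.004);q=L[m]
    if len(q):print(yy,q.min(0).round(4),q.max(0).round(4))
# pin
C=inv(W);m=(W[...,2]>.05)&(W[...,2]<.09)&(C[...,1]<-.03)&(C[...,1]>-.17)&(C[...,0]>-.1)&(C[...,0]<.1)
q=np.c_[C[m],W[m][:,2]];print('pin',m.sum(),np.median(q[q[:,2]>.076],0))
E
```

```text
3.25 [ 0.48570985 -0.13440503  0.14249007] [ 0.23346725 -0.07906132 -0.43738882]
(0, 0, 0) [320.3 276.8]
(0, 0, 0.0145) [349.7 276.8]
(0, 0, -0.0145) [291.  276.9]
(0.011, 0, 0) [320.3 297.1]
(-0.011, 0, 0) [320.3 255.9]
(0, -0.02, 0) [320.4 294.3]
(0, -0.04, 0) [320.5 316. ]Traceback (most recent call last):
  File "<stdin>", line 14, in <module>
    return _quantile_unchecked(
        a, q, axis, out, overwrite_input, method, keepdims, weights)
    return _ureduce(a,
                    func=_quantile_ureduce_func,
    ...<5 lines>...
                    overwrite_input=overwrite_input,
                    method=method)
    r = func(a, **kwargs)
    result = _quantile(arr,
                       quantiles=q,
    ...<2 lines>...
                       out=out,
                       weights=wgt)
    slices_having_nans = np.isnan(arr[-1, ...])
                                  ~~~^^^^^^^^^
IndexError: index -1 is out of bounds for axis 0 with size 0
```

View pics/tip.png

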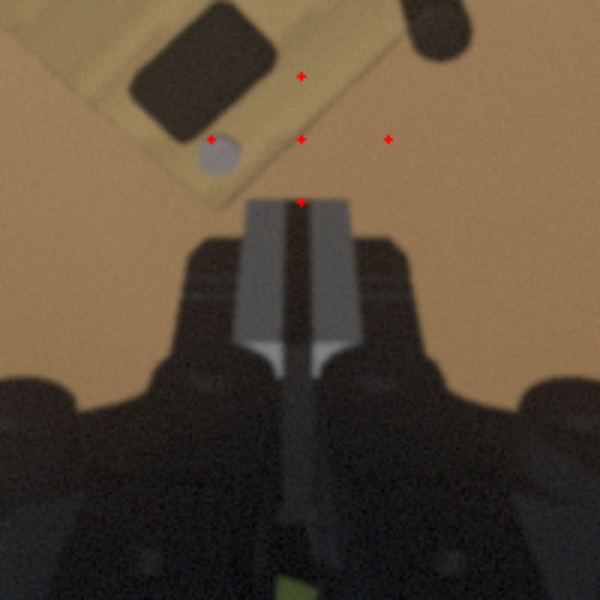

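The tips are 22 mm wide. The silver end is about 17 mm thick and the finger backs are wider (about ±14.5 mm). I'll plan an arc that turns the tool with the lever.

```bash
python3 - <<'E'
from fit import *
piv=np.array([.55478367,-.11491014]);s0=np.array([.486,-.135])
def tcp(q,d):
    a=-q+YAW;e=np.array([np.cos(a),np.sin(a)]);t=np.array([-e[1],e[0]]);return piv+.065*e-d*t
for i,q in enumerate(np.radians([136,128,120,112,104,96,88,80,72,64,56,48,40,32,24,16,8,4,0])):
    print(np.degrees(q).round(),'turn',135.6-np.degrees(q).round(),((tcp(q,.0215)-s0)*100).round(2))
E
```

```text
136.0 turn -0.4000000000000057 [ 0.58 -0.67]
128.0 turn 7.599999999999994 [ 1.01 -1.52]
120.0 turn 15.599999999999994 [ 1.56 -2.3 ]
112.0 turn 23.599999999999994 [ 2.21 -3.  ]
104.0 turn 31.599999999999994 [ 2.95 -3.6 ]
96.0 turn 39.599999999999994 [ 3.77 -4.09]
88.0 turn 47.599999999999994 [ 4.65 -4.46]
80.0 turn 55.599999999999994 [ 5.57 -4.71]
72.0 turn 63.599999999999994 [ 6.52 -4.83]
64.0 turn 71.6 [ 7.47 -4.81]
56.0 turn 79.6 [ 8.42 -4.66]
48.0 turn 87.6 [ 9.33 -4.38]
40.0 turn 95.6 [10.2  -3.98]
32.0 turn 103.6 [11.   -3.46]
24.0 turn 111.6 [11.72 -2.83]
16.0 turn 119.6 [12.35 -2.11]
8.0 turn 127.6 [12.87 -1.31]
4.0 turn 131.6 [13.08 -0.88]
0.0 turn 135.6 [13.27 -0.44]
```

Request:
arm_command(
  commands=[
    [[0,0,-3,0,0,0],[0,0,-6,0,0,0],[0,0,-9,0,0,0],[0,0,-9.7,0,0,0],[0,0,-9.7,0,0,0]],
  ],
)

```text
clock: 3.75
position: [0.4866, -0.1338, 0.0464]
ee_rot: [-0.251, 0.661, -0.661, 0.25]
ft_force: [0.1, -1.1, 0.3]
grip_width: -0.0
```

Request:
arm_command(
  commands=[
    [[0.3,-0.35,0,0,0,0],[0.6,-0.7,0,0,0,0],[0.8,-1.1,0,0,0,4],[1.0,-1.5,0,0,0,8],[1.3,-1.9,0,0,0,12],[1.55,-2.3,0,0,0,16],[1.9,-2.65,0,0,0,20],[2.2,-3.0,0,0,0,24],[2.6,-3.3,0,0,0,28],[2.95,-3.6,0,0,0,32],[3.35,-3.85,0,0,0,36],[3.75,-4.1,0,0,0,40],[3.75,-4.1,0,0,0,40]],
  ],
)

```text
clock: 5.05
position: [0.5252, -0.1764, 0.0472]
ee_rot: [0.461, -0.535, 0.537, -0.462]
ft_force: [-0.4, 0.4, 0.3]
grip_width: 0.002
```

```bash
cat > look.py <<'E'
import sys
from fit import *
from workcell import manip
n=sys.argv[1];cam=sys.argv[2].split(',')
o=manip.get_obs();print(o['clock'],o['position'].round(4),np.round(o['joint_pos'],2),np.round(o['ft_force'],1))
ims=[]
for k in cam:
    c=manip.camera(k);W=cloud(c);C=inv(W);z=W[...,2];x,y=C[...,0],C[...,1]
    if k=='wrist':ims.append(cv2.resize(c['pixels'],(420,440)))
    else:
        im=c['pixels'];ims.append(cv2.resize(im[140:330,220:410],(400,440)))
cv2.imwrite(f'pics/{n}.png',np.hstack(ims)[:,:800])
E
python3 look.py m2 scene,wrist
```

```text
5.05 [ 0.5252 -0.1764  0.0472] [-0.24  0.34  0.56  1.85 -0.21  1.02  0.26] [-0.4  0.4  0.3]
```

View pics/m2.png

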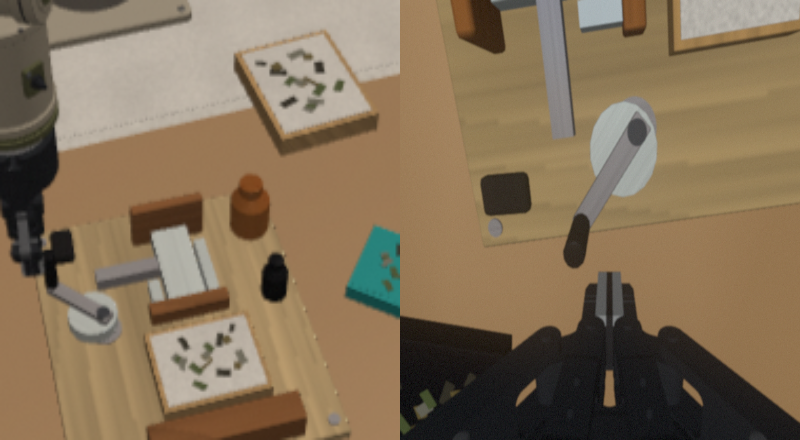

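The pin hasn't moved: it is still at scene pixel (244,254), and the fingers now stand forward of it with about zero force. I need to know why before pushing on.

```bash
python3 - <<'E'
from fit import *
from workcell import manip
o=manip.get_obs();print(o['clock'],o['position'],inv(o['position']))
out=[]
for k in('wrist','top','scene'):
    c=manip.camera(k);W=cloud(c);C=inv(W);z=W[...,2];x,y=C[...,0],C[...,1]
    for lo,hi in((.042,.056),(.056,.07),(.07,.085)):
        m=(z>lo)&(z<hi)&(y<-.03)&(y>-.17)&(x>-.1)&(x<.1)
        if k=='wrist':m[:, 325:]=0
        q=np.c_[C[m],z[m]]
        if len(q):print(k,lo,m.sum(),np.median(q,0).round(4),q.min(0).round(3),q.max(0).round(3))
    im=c['pixels'].copy()
    for P,col in(([-.0265,-.1105,.037],(0,0,255)),([-.0265,-.1105,.081],(0,255,0))):
        cv2.circle(im,tuple(np.int32(w2p(c,w([P]))[0])),2,col,-1)
    u=w2p(c,o['position'])[0];cv2.circle(im,tuple(np.int32(u)),2,(255,0,255),-1)
    u=np.int32(w2p(c,w([[-.0265,-.1105,.06]]))[0]);h=60
    cr=im[max(0,u[1]-h):u[1]+h,max(0,u[0]-h):u[0]+h];out.append(cv2.resize(cr,(266,400),interpolation=cv2.INTER_CUBIC) if 0 else cv2.resize(cr,(266,266),interpolation=cv2.INTER_CUBIC))
cv2.imwrite('pics/m3.png',np.hstack(out))
E
```

```text
5.15 [ 0.5243628  -0.17596823  0.04671167] [-0.00751087 -0.12742332]
wrist 0.042 246 [-0.0252 -0.1042  0.0496] [-0.033 -0.112  0.042] [-0.021 -0.103  0.056]
wrist 0.056 316 [-0.0251 -0.1042  0.0632] [-0.034 -0.112  0.056] [-0.021 -0.103  0.07 ]
wrist 0.07 1104 [-0.0273 -0.1078  0.0816] [-0.035 -0.116  0.07 ] [-0.021 -0.103  0.084]
scene 0.042 29 [-0.0205 -0.111   0.0481] [-0.024 -0.117  0.042] [-0.018 -0.104  0.056]
scene 0.056 26 [-0.0205 -0.1095  0.0637] [-0.025 -0.116  0.056] [-0.016 -0.104  0.068]
scene 0.07 36 [-0.021  -0.1099  0.0789] [-0.032 -0.131  0.071] [ 0.001 -0.104  0.085]
```

View pics/m3.png

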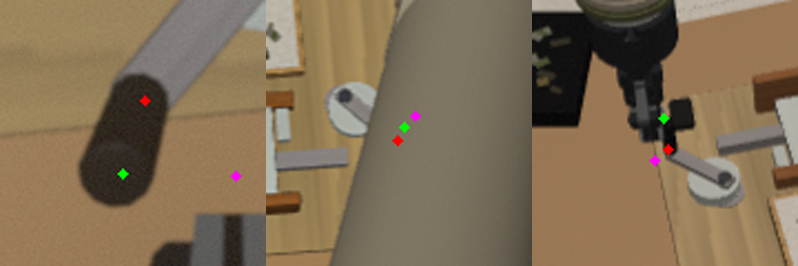

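```bash
python3 - <<'E'
from fit import *
from workcell import manip
from scipy.spatial.transform import Rotation as R
o=manip.get_obs();T=R.from_quat(o['ee_rot']).as_matrix();print(T.round(3))
c=manip.camera('scene');im=cv2.resize(c['pixels'][180:300,190:310],(600,600),interpolation=cv2.INTER_CUBIC)
W=cloud(c)
for y in(0,-.02,-.04,-.06,-.08):
    u=(w2p(c,o['position']+T@[0,y,0])[0]-[190,180])*5;cv2.circle(im,tuple(np.int32(u)),4,(255,0,255),-1)
for y in(-.0,-.02):
  for x in(-.011,.011):
    u=(w2p(c,o['position']+T@[x,y,0])[0]-[190,180])*5;cv2.circle(im,tuple(np.int32(u)),3,(0,255,255),-1)
cv2.imwrite('pics/m4.png',im)
d=pd=o['position']
L=(W-o['position'])@T
m=(abs(L[...,0])<.05)&(abs(L[...,2])<.05)&(L[...,1]>-.12)&(L[...,1]<.03)&(W[...,2]>.045)
for y0 in np.arange(-.09,.01,.01):
    q=L[m&(abs(L[...,1]-y0)<.005)]
    if len(q):print(round(y0,3),len(q),q.min(0).round(3),q.max(0).round(3),np.median(q,0).round(3))
E
```

```text
[[-0.151  0.     0.989]
 [-0.989  0.    -0.151]
 [-0.    -1.     0.   ]]
-0.09 15 [-0.014 -0.094  0.006] [ 0.008 -0.085  0.038] [-0.012 -0.09   0.027]
-0.08 4 [-0.014 -0.083 -0.002] [-0.002 -0.079  0.03 ] [-0.01  -0.082  0.01 ]
-0.07 1 [ 0.    -0.066  0.017] [ 0.    -0.066  0.017] [ 0.    -0.066  0.017]
-0.06 27 [-0.011 -0.064  0.008] [ 0.009 -0.055  0.017] [-0.001 -0.06   0.015]
-0.05 32 [-0.011 -0.054  0.002] [ 0.01  -0.045  0.017] [-0.    -0.049  0.012]
-0.04 11 [-0.012 -0.044 -0.017] [ 0.009 -0.035  0.009] [-0.007 -0.039  0.007]
-0.03 29 [-0.021 -0.035 -0.026] [-0.012 -0.025 -0.013] [-0.017 -0.032 -0.017]
-0.02 20 [-0.022 -0.025 -0.019] [-0.01  -0.016 -0.012] [-0.015 -0.021 -0.014]
-0.01 19 [-0.021 -0.015 -0.018] [-0.009 -0.006 -0.011] [-0.016 -0.01  -0.014]
-0.0 11 [-0.02  -0.004 -0.015] [-0.009  0.001 -0.011] [-0.015 -0.002 -0.014]
```

View pics/m4.png

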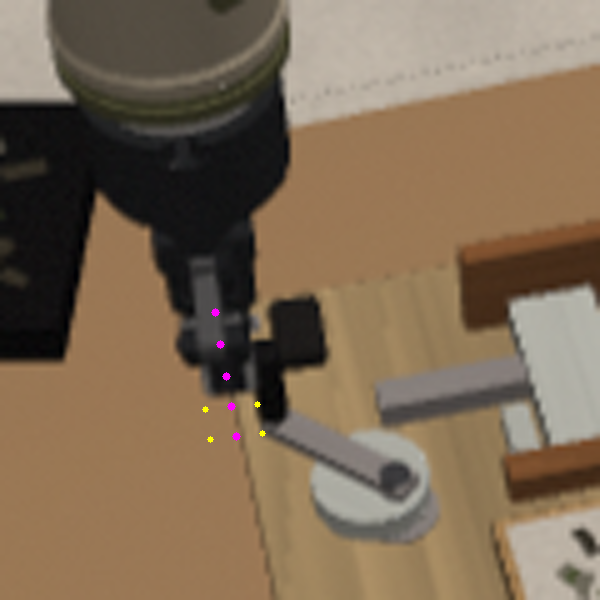

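Both views show the physical fingertips ending about 36 mm short of the reported TCP. In the scene crop they end at (230,390), between the −0.04 and −0.02 axis marks. So the tips passed just over the pin at about z = 83 mm. I'll go back to the start point, come in lower, and confirm by force and picture.

Request:
arm_command(
  commands=[
    [[0,0,2,0,0,0],[0,0,3,0,0,0],[-1,1,3,0,0,-8],[-2,2,3,0,0,-16],[-3,3,3,0,0,-24],[-3.7,4.1,3,0,0,-32],[-3.7,4.1,3,0,0,-40],[-3.7,4.1,1,0,0,-40],[-3.7,4.1,-0.5,0,0,-40],[-3.7,4.1,-1.5,0,0,-40],[-3.7,4.1,-2.3,0,0,-40],[-3.7,4.1,-2.8,0,0,-40],[-3.7,4.1,-3.2,0,0,-40],[-3.7,4.1,-3.2,0,0,-40]],
  ],
)

```text
clock: 6.75
position: [0.4869, -0.1347, 0.0139]
ee_rot: [0.25, -0.661, 0.662, -0.25]
ft_force: [-0.9, -0.8, -0.7]
grip_width: -0.0
```

```bash
python3 - <<'E'
from fit import *
from workcell import manip
from scipy.spatial.transform import Rotation as R
o=manip.get_obs();T=R.from_quat(o['ee_rot']).as_matrix();print(o['clock'],o['position'],o['ft_force'])
c=manip.camera('scene');im=cv2.resize(c['pixels'][180:300,190:310],(500,500),interpolation=cv2.INTER_CUBIC)
W=cloud(c)
b=manip.camera('wrist')['pixels'][140:400,190:450]
cv2.imwrite('pics/m5.png',np.hstack([im,cv2.resize(b,(300,500))]))
L=(W-o['position'])@T
m=(abs(L[...,0])<.03)&(abs(L[...,2])<.02)&(L[...,1]>-.12)&(L[...,1]<.01)
for y0 in np.arange(-.06,.01,.005):
    q=L[m&(abs(L[...,1]-y0)<.0025)]
    if len(q):print(round(y0,3),len(q),q.min(0).round(3),q.max(0).round(3))
E
```

```text
6.75 [ 0.48686257 -0.13471998  0.01385554] [-0.87480853 -0.82038957 -0.66725848]
-0.06 14 [-0.014 -0.062 -0.011] [-0.002 -0.058  0.015]
-0.055 18 [-0.014 -0.057 -0.006] [ 0.004 -0.053  0.015]
-0.05 23 [-0.014 -0.052 -0.005] [ 0.005 -0.048  0.015]
-0.045 10 [-0.014 -0.046 -0.005] [ 0.004 -0.043  0.013]
-0.04 2 [-0.011 -0.041 -0.004] [-0.007 -0.04   0.005]
-0.035 2 [-0.006 -0.036  0.004] [-0.004 -0.036  0.006]
-0.015 6 [-0.03  -0.014 -0.019] [-0.025 -0.013 -0.01 ]
-0.01 11 [-0.029 -0.012 -0.019] [ 0.027 -0.008 -0.006]
-0.005 8 [ 0.017 -0.007 -0.012] [ 0.027 -0.003 -0.006]
-0.0 66 [-0.03  -0.002 -0.019] [0.028 0.002 0.019]
0.005 128 [-0.025  0.003 -0.02 ] [0.03  0.007 0.018]
```

View pics/m5.png

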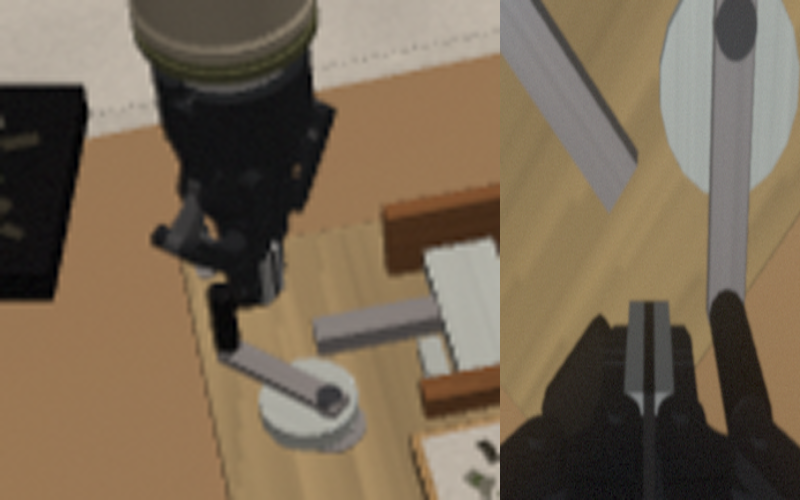

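The tips (wrist crop (650,305)) now stand beside the pin at (725,300), with a gap, at pin height. I'll make contact and check.

Request:
arm_command(
  commands=[
    [[0.3,-0.35,0,0,0,0],[0.55,-0.65,0,0,0,0],[0.8,-1.1,0,0,0,4],[1.0,-1.5,0,0,0,8],[1.3,-1.9,0,0,0,12],[1.55,-2.3,0,0,0,16],[1.55,-2.3,0,0,0,16]],
  ],
)

```text
clock: 7.55
position: [0.5028, -0.1582, 0.0141]
ee_rot: [0.34, -0.62, 0.62, -0.34]
ft_force: [0.5, -0.4, -0.5]
grip_width: 0.003
```

```bash
python3 look.py m6 scene,wrist
```

```text
7.55 [ 0.5028 -0.1582  0.0141] [-0.29  0.33  0.59  1.94 -0.23  0.94 -0.16] [ 0.5 -0.4 -0.5]
```

View pics/m6.png

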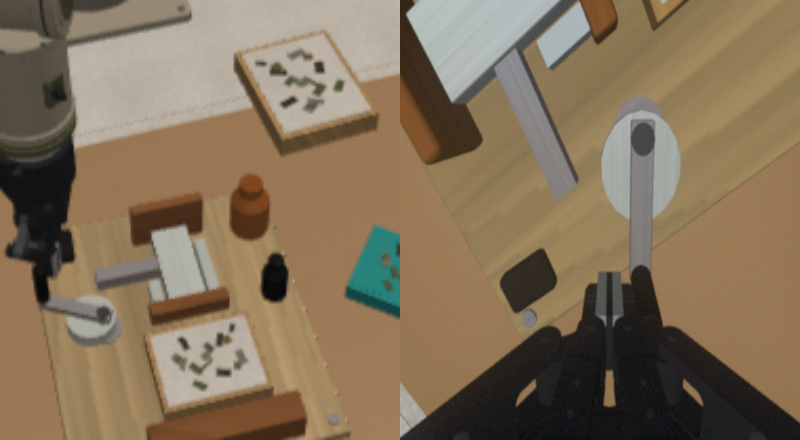

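Contact works: the lever follows, and in the wrist view it points straight down at (640,250). I'll continue along the arc.

Request:
arm_command(
  commands=[
    [[0.3,-0.35,0,0,0,4],[0.65,-0.7,0,0,0,8],[1.0,-1.0,0,0,0,12],[1.4,-1.3,0,0,0,16],[1.8,-1.55,0,0,0,20],[2.2,-1.8,0,0,0,24],[2.65,-2.0,0,0,0,28],[3.1,-2.15,0,0,0,32],[3.55,-2.3,0,0,0,36],[4.0,-2.4,0,0,0,40],[4.5,-2.5,0,0,0,44],[4.95,-2.55,0,0,0,48],[5.4,-2.55,0,0,0,52],[5.9,-2.5,0,0,0,56],[6.4,-2.45,0,0,0,60],[6.85,-2.35,0,0,0,64],[6.85,-2.35,0,0,0,64]],
  ],
)

```text
clock: 9.35
position: [0.5708, -0.181, 0.0138]
ee_rot: [0.617, -0.346, 0.346, -0.616]
ft_force: [-0.2, 0.0, -0.5]
grip_width: -0.004
```

```bash
python3 look.py m7 scene,wrist
```

```text
9.35 [ 0.5708 -0.181   0.0138] [-0.06  0.45  0.36  1.74 -0.18  0.99  0.92] [-0.2  0.  -0.5]
```

View pics/m7.png

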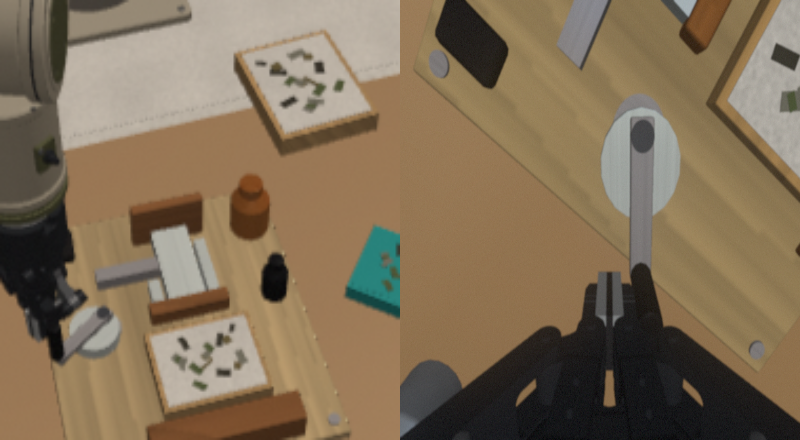

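Request:
arm_command(
  commands=[
    [[0.5,0.1,0,0,0,4],[0.95,0.25,0,0,0,8],[1.4,0.45,0,0,0,12],[1.8,0.65,0,0,0,16],[2.2,0.9,0,0,0,20],[2.6,1.2,0,0,0,24],[2.95,1.5,0,0,0,28],[3.3,1.8,0,0,0,32],[3.65,2.15,0,0,0,36],[3.95,2.55,0,0,0,40],[4.2,2.95,0,0,0,44],[4.45,3.35,0,0,0,48],[4.45,3.35,0,0,0,48],[4.45,3.35,0,0,0,48]],
  ],
)

```text
clock: 10.85
position: [0.6155, -0.1478, 0.0141]
ee_rot: [-0.704, 0.066, -0.067, 0.704]
ft_force: [0.2, 0.4, -0.5]
grip_width: -0.001
```

```bash
cat > lever.py <<'E'
from fit import *
from workcell import manip
def lever(cams,name):
    ims=[];P=w([[.02,-.065,.037]])
    for k in cams:
        c=manip.camera(k);im=c['pixels'].copy();W=cloud(c);C=inv(W);z=W[...,2]
        r=C-np.array([.02,-.065]);rr=np.hypot(r[...,0],r[...,1])
        # lever top: z~.037, r .015..0.055
        m=(abs(z-.037)<.003)&(rr>.018)&(rr<.056)&(r[...,0]>0)
        q=r[m];
        if len(q)>15:
            # regress direction by line fit
            vx,vy,x0,y0=cv2.fitLine(q.astype(np.float32),cv2.DIST_HUBER,0,.01,.01).ravel()
            if vx<0:vx,vy=-vx,-vy
            print(k,len(q),'line angle q',-np.arctan2(vy,vx),'off at 0',y0-x0*vy/vx,'mean dir q',-np.arctan2(q.mean(0)[1],q.mean(0)[0]))
        m=(z>.045)&(z<.085)&(rr>.05)&(rr<.08)&(abs(r[...,1])<.03)&(r[...,0]>0)
        print(k,'pin',m.sum(),np.median(r[m],0).round(4) if m.sum() else '')
        u=np.int32(w2p(c,P)[0]);h=45 if k!='wrist' else 200
        cr=im[max(0,u[1]-h):u[1]+h,max(0,u[0]-h):u[0]+h];ims.append(cv2.resize(cr,(400,400),interpolation=cv2.INTER_CUBIC))
    cv2.imwrite(f'pics/{name}.png',np.hstack(ims[:2]))
    o=manip.get_obs();print(o['clock'],o['position'],o['ft_force'].round(1))
E
python3 -c "
from lever import *
lever(['scene','wrist'],'l1')"
```

```text
scene pin 129 [ 0.071  -0.0132]
wrist 2956 line angle q 0.11263859 off at 0 -0.00079598604 mean dir q 0.13674282777480487
wrist pin 4042 [ 0.0566 -0.0123]
10.95 [ 0.61555746 -0.14771787  0.01419704] [-0.1  1.2 -0.4]
```

View pics/l1.png

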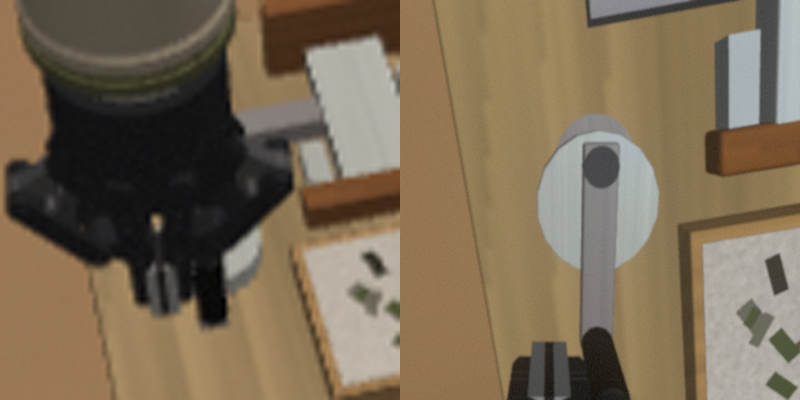

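The lever is at about q = 0.12 rad. One last small push.

Request:
arm_command(
  commands=[
    [[0.1,0.2,0,0,0,2],[0.2,0.4,0,0,0,4],[0.3,0.6,0,0,0,6],[0.35,0.75,0,0,0,7],[0.35,0.75,0,0,0,7],[0.35,0.75,0,0,0,7]],
  ],
)

```text
clock: 11.55
position: [0.6191, -0.1398, 0.0141]
ee_rot: [-0.707, 0.022, -0.022, 0.707]
ft_force: [-0.7, -0.6, 0.0]
grip_width: 0.0
```

```bash
python3 -c "
from lever import *
lever(['scene','wrist'],'l2')"
```

```text
scene pin 138 [ 0.0725 -0.005 ]
wrist 2974 line angle q 0.05085952 off at 0 0.0013508514 mean dir q 0.009609160073957113
wrist pin 4681 [ 0.0575 -0.0067]
11.65 [ 0.61905066 -0.13986228  0.01409908] [-0.4 -0.7  0.8]
```

View pics/l2.png

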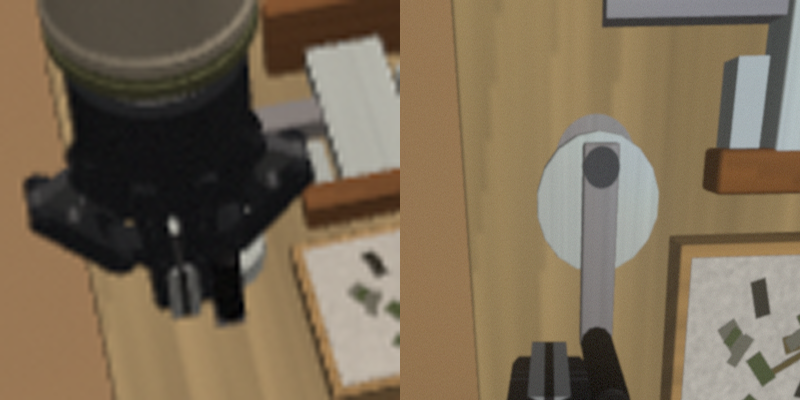

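Request:
arm_command(
  commands=[
    [[0,-1,0,0,0,0],[0,-2.5,0,0,0,0],[0,-3,3,0,0,0],[0,-3,7,0,0,0],[0,-3,11,0,0,0],[-2,-2,13,0,0,0],[-6,0,13,0,0,0],[-10,3,13,0,0,0],[-13,6,13,0,0,0],[-16,9,13,0,0,0],[-19.4,12,13,0,0,1],[-19.4,12,11,0,0,1],[-19.4,12,11,0,0,1]],
  ],
)

```text
clock: 12.95
position: [0.4236, -0.0206, 0.1229]
ee_rot: [-0.707, 0.017, -0.015, 0.707]
ft_force: [1.0, -0.4, 0.6]
grip_width: -0.002
```

```bash
python3 -c "
from lever import *
lever(['scene','top'],'l3')"; python3 look.py m8 top,wrist
```

```text
scene 30 line angle q 0.20799303 off at 0 0.0034045638 mean dir q 0.09966600890312421
scene pin 94 [ 0.0706 -0.0016]
top pin 37 [ 0.0628 -0.0019]
13.05 [ 0.42521777 -0.02127293  0.12436711] [-0.  -0.3 -0.3]
13.05 [ 0.4252 -0.0213  0.1244] [-0.11 -0.06  0.05  2.05  0.    1.15  1.46] [-0.  -0.3 -0.3]
```

View pics/l3.png

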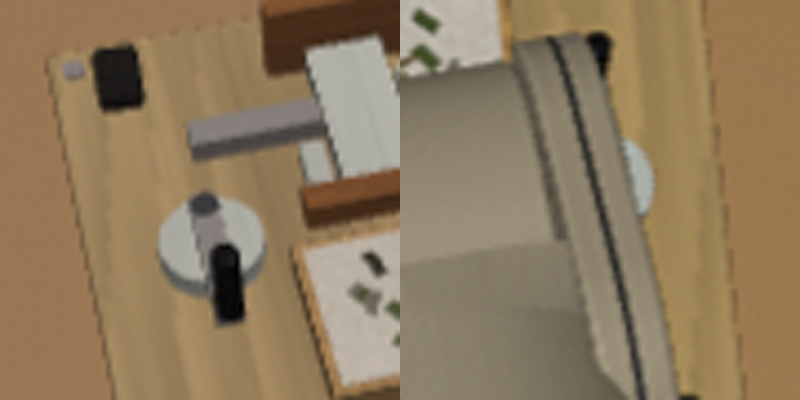

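View pics/m8.png

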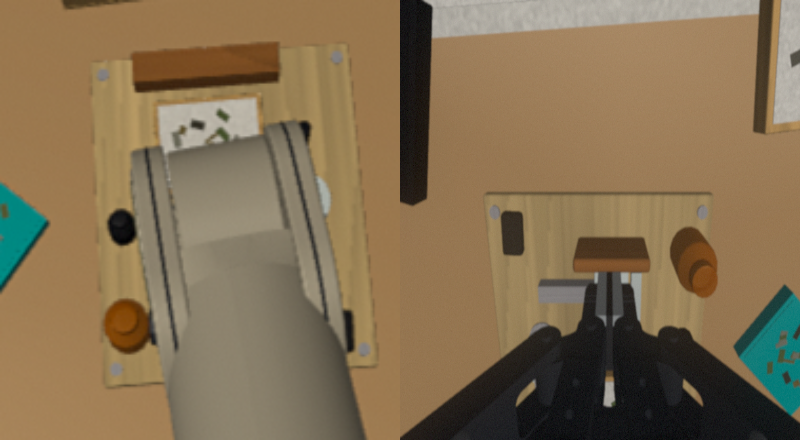

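The lever now points at the fence. In the scene crop the pin at (228,285) is in line with the pivot at (205,205) along clamp x, with residual q of about 0.02. Before descending behind the plate I'll check the tip's position against it.

```bash
python3 - <<'E'
from fit import *
from workcell import manip
from scipy.spatial.transform import Rotation as R
o=manip.get_obs();T=R.from_quat(o['ee_rot']).as_matrix();print(o['position'])
c=manip.camera('wrist');im=c['pixels'].copy();W=cloud(c);C=inv(W);z=W[...,2]
m=(z>.056)&(z<.068)&(abs(C[...,1]-.025)<.06)&(C[...,0]<-.04)&(C[...,0]>-.13)
q=C[m];print('plate top',m.sum(),np.percentile(q,[2,50,98],axis=0).round(4))
for y in(-.037,0,.06,.1):
    u=w2p(c,o['position']+T@[0,y,0])[0];print(y,u.round());cv2.circle(im,tuple(np.int32(u)),3,(255,0,255),-1)
s=manip.camera('scene');W=cloud(s);L=(W-o['position'])@T
ims=cv2.resize(s['pixels'][130:290,220:380],(400,400))
for y in(-.037,0,.06,.1):
    u=(w2p(s,o['position']+T@[0,y,0])[0]-[220,130])*2.5;cv2.circle(ims,tuple(np.int32(u)),3,(255,0,255),-1)
cv2.imwrite('pics/m9.png',np.hstack([ims,cv2.resize(im[140:440,170:470],(400,400))]))
m=(abs(L[...,0])<.03)&(abs(L[...,2])<.03)
for y0 in np.arange(-.065,.0,.005):
    k=L[m&(abs(L[...,1]-y0)<.0025)]
    if len(k):print(round(y0,3),len(k),k.min(0).round(3),k.max(0).round(3))
E
```

```text
[ 0.42575863 -0.02112812  0.12465989]
plate top 2191 [[-0.0857 -0.0127]
 [-0.0819  0.0254]
 [-0.0749  0.0629]]
-0.037 [317. 315.]
0 [318. 279.]
0.06 [318. 242.]
0.1 [318. 226.]
-0.065 25 [-0.    -0.067 -0.013] [ 0.014 -0.063  0.013]
-0.06 22 [-0.003 -0.062 -0.013] [ 0.014 -0.058  0.013]
-0.055 27 [-0.005 -0.057 -0.013] [ 0.014 -0.053  0.013]
-0.05 24 [-0.005 -0.052 -0.013] [ 0.014 -0.048  0.013]
-0.045 16 [ 0.006 -0.047 -0.012] [ 0.015 -0.043  0.013]
-0.04 9 [ 0.005 -0.042 -0.007] [ 0.013 -0.039  0.005]
```

View pics/m9.png

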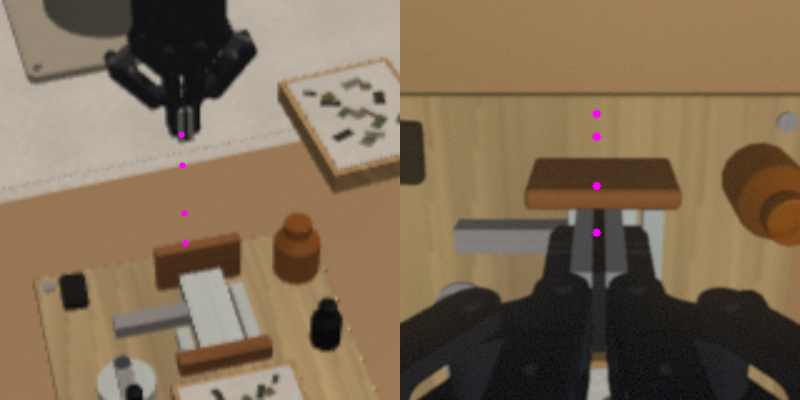

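The real tip ends at about −37 mm on the tool axis, and the axis comes down behind the plate with about 14 mm to spare. Descending.

Request:
arm_command(
  commands=[
    [[0,0,-3,0,0,0],[0,0,-6,0,0,0],[0,0,-9,0,0,0],[0,0,-11,0,0,0],[0,0,-12.4,0,0,0],[0,0,-12.4,0,0,0],[0,0,-12.4,0,0,0]],
  ],
)

```text
clock: 13.95
position: [0.4253, -0.0204, 0.0005]
ee_rot: [-0.707, 0.016, -0.016, 0.707]
ft_force: [0.6, -0.6, 0.5]
grip_width: -0.001
```

```bash
python3 look.py m10 scene,wrist
```

```text
13.95 [ 0.4253 -0.0204  0.0005] [-0.11  0.12  0.06  2.17 -0.01  0.85  1.47] [ 0.6 -0.6  0.5]
```

View pics/m10.png

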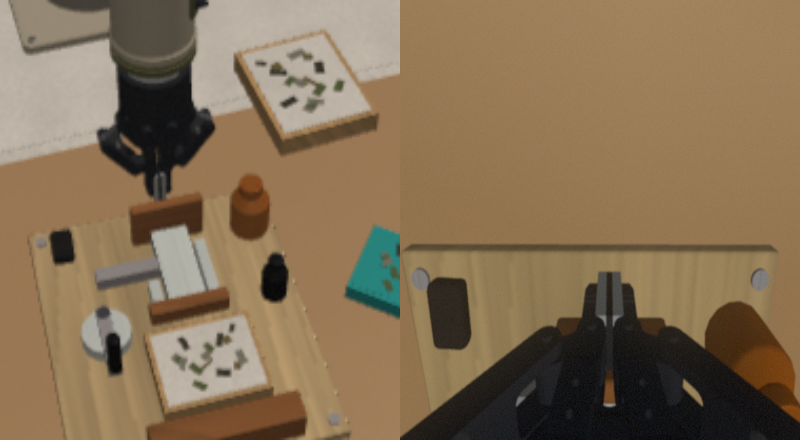

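Request:
arm_command(
  commands=[
    [[0.4,0,0,0,0,0],[0.8,0,0,0,0,0],[1.1,-0.05,0,0,0,0],[1.3,-0.05,0,0,0,0],[1.5,-0.05,0,0,0,0],[1.7,-0.1,0,0,0,0],[1.9,-0.1,0,0,0,0],[2.1,-0.1,0,0,0,0],[2.3,-0.1,0,0,0,0],[2.5,-0.1,0,0,0,0],[2.7,-0.15,0,0,0,0],[2.9,-0.15,0,0,0,0],[3.1,-0.15,0,0,0,0],[3.3,-0.15,0,0,0,0],[3.5,-0.15,0,0,0,0],[3.5,-0.15,0,0,0,0]],
  ],
)

```text
clock: 15.65
position: [0.4603, -0.0217, 0.0]
ee_rot: [-0.707, 0.016, -0.016, 0.707]
ft_force: [-1.2, -1.6, -0.5]
grip_width: 0.002
```

```bash
cat > gap.py <<'E'
from fit import *
from workcell import manip
import sys
o=manip.get_obs();print(o['clock'],o['position'].round(4),o['ft_force'].round(1))
c=manip.camera('scene');W=cloud(c);C=inv(W);z=W[...,2];x,y=C[...,0],C[...,1]
def r(n,m):
    q=x[m];print(n,m.sum(),np.percentile(q,[3,50,97]).round(4) if len(q) else '')
r('panel',(abs(z-.030)<.003)&(abs(y-.025)<.045)&(x>.04)&(x<.158))
r('fence',(abs(z-.042)<.003)&(abs(y-.025)<.05)&(x>.13))
r('plate',(abs(z-.063)<.003)&(abs(y-.025)<.045)&(x>-.13)&(x<-.01))
cv2.imwrite(f'pics/{sys.argv[1]}.png',cv2.resize(c['pixels'][200:360,220:400],(675,600),interpolation=cv2.INTER_CUBIC))
E
python3 gap.py g1
```

```text
15.65 [ 0.4603 -0.0217  0.    ] [-1.2 -1.6 -0.5]
panel 1508 [0.0435 0.0936 0.1378]
fence 1241 [0.1579 0.2629 0.3876]
plate 128 [-0.072  -0.0599 -0.0528]
```

View pics/g1.png

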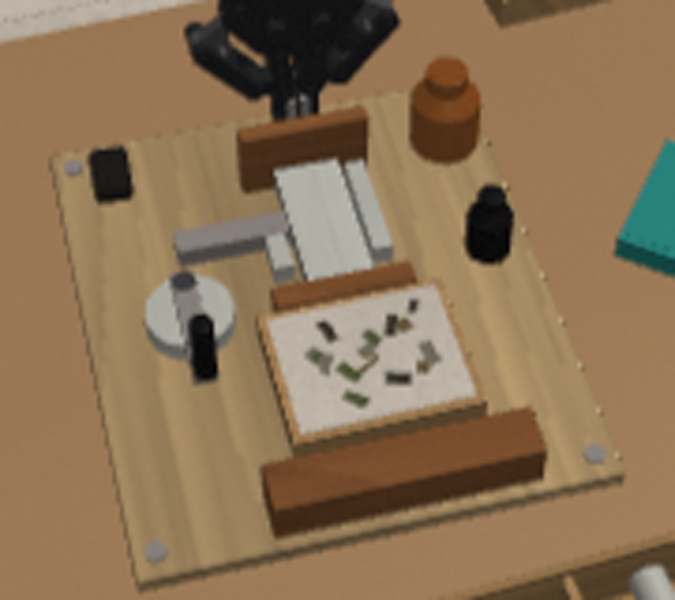

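The slide has moved about 20 mm. The jaw at (345,285) is about to meet the panel, and the panel-to-fence gap is still open at (390,440). Continuing slowly.

Request:
arm_command(
  commands=[
    [[0.15,0,0,0,0,0],[0.3,0,0,0,0,0],[0.45,0,0,0,0,0],[0.6,-0.05,0,0,0,0],[0.75,-0.05,0,0,0,0],[0.9,-0.05,0,0,0,0],[1.0,-0.05,0,0,0,0],[1.1,-0.05,0,0,0,0],[1.1,-0.05,0,0,0,0],[1.1,-0.05,0,0,0,0]],
  ],
)

```text
clock: 16.7
position: [0.4712, -0.0221, 0.0001]
ee_rot: [-0.707, 0.016, -0.016, 0.707]
ft_force: [-1.9, 0.2, 0.3]
grip_width: 0.0
```

```bash
python3 gap.py g2
```

```text
16.7 [ 4.712e-01 -2.210e-02  1.000e-04] [-1.9  0.2  0.3]
panel 1596 [0.046  0.0984 0.1453]
fence 1273 [0.1574 0.2621 0.3876]
plate 134 [-0.0608 -0.0496 -0.0424]
```

View pics/g2.png

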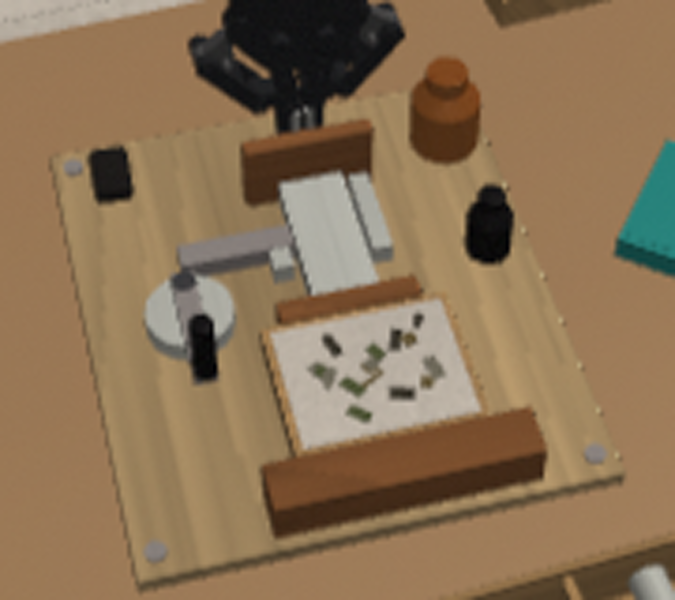

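Request:
arm_command(
  commands=[
    [[0.1,0,0,0,0,0],[0.2,0,0,0,0,0],[0.3,0,0,0,0,0],[0.4,0,0,0,0,0],[0.4,0,0,0,0,0],[0.4,0,0,0,0,0]],
  ],
)

```text
clock: 17.35
position: [0.4751, -0.0223, 0.0001]
ee_rot: [0.707, -0.016, 0.016, -0.707]
ft_force: [-3.0, 0.1, 2.3]
grip_width: -0.002
```

Request:
arm_command(
  commands=[
    [[0.1,0,0,0,0,0],[0.2,0,0,0,0,0],[0.2,0,0,0,0,0],[0.2,0,0,0,0,0]],
  ],
)

```text
clock: 17.75
position: [0.4764, -0.0223, -0.0001]
ee_rot: [0.707, -0.017, 0.016, -0.707]
ft_force: [-6.2, -1.6, 4.1]
grip_width: 0.003
```

```bash
python3 gap.py g3
```

```text
17.75 [ 4.764e-01 -2.230e-02 -1.000e-04] [-6.2 -1.6  4.1]
panel 1580 [0.0478 0.1    0.1455]
fence 1236 [0.1579 0.263  0.3881]
plate 138 [-0.0557 -0.0433 -0.0367]
```

View pics/g3.png

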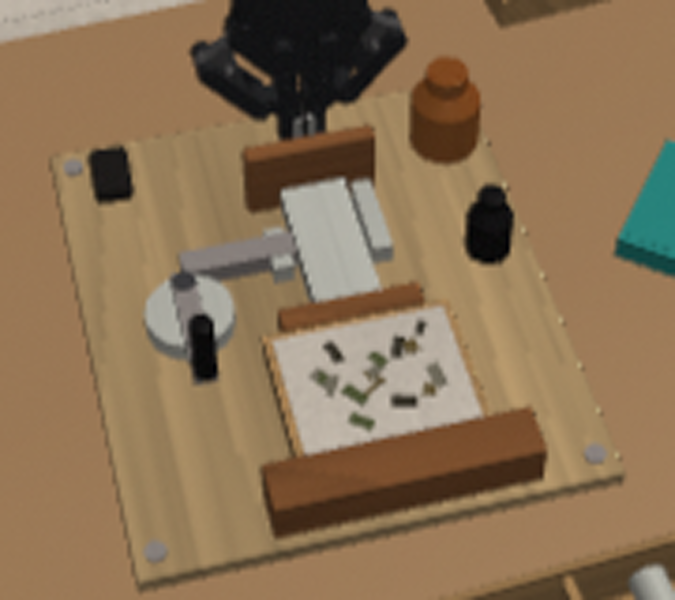

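Force is rising, so the panel is at or near the fence. A little more, to seat it flush.

Request:
arm_command(
  commands=[
    [[0.05,0,0,0,0,0],[0.1,0,0,0,0,0],[0.15,0,0,0,0,0],[0.15,0,0,0,0,0],[0.15,0,0,0,0,0]],
  ],
)

```text
clock: 18.3
position: [0.4763, -0.0223, -0.0002]
ee_rot: [0.707, -0.018, 0.015, -0.707]
ft_force: [-13.7, -0.2, 12.9]
grip_width: 0.001
```

Request:
arm_command(
  commands=[
    [[0.05,0,0,0,0,0],[0.1,0,0,0,0,0],[0.15,0,0,0,0,0],[0.15,0,0,0,0,0],[0.15,0,0,0,0,0]],
  ],
)

```text
clock: 18.8
position: [0.4762, -0.0223, -0.0005]
ee_rot: [0.707, -0.019, 0.014, -0.707]
ft_force: [-21.1, -0.5, 18.0]
grip_width: -0.004
```

That's a firm stop: force is up to 21 N with no further travel. Backing off straight, then rising and moving aside to look.

Request:
arm_command(
  commands=[
    [[-0.5,0,0,0,0,0],[-1.5,0,0,0,0,0],[-3,0,0,0,0,0],[-4,0,0,0,0,0],[-5,0,3,0,0,0],[-5,0,7,0,0,0],[-5,0,11,0,0,0],[-5,0,15,0,0,0],[-5,4,18,0,0,0],[-5,8,20,0,0,0],[-5,12,20,0,0,0],[-5,16,20,0,0,0],[-5,20,20,0,0,0],[-5,24,20,0,0,0],[-5,28,20,0,0,0],[-5,32,20,0,0,0],[-5,36,20,0,0,0],[-5,36,20,0,0,0],[-5,36,20,0,0,0]],
  ],
)

```text
clock: 20.7
position: [0.4296, 0.3385, 0.1997]
ee_rot: [-0.707, 0.016, -0.015, 0.707]
ft_force: [0.3, -0.9, -0.6]
grip_width: -0.002
```

```bash
python3 - <<'E'
from lever import *
lever(['scene','top'],'l4')
c=manip.camera('top');im=c['pixels'];W=cloud(c);C=inv(W);z=W[...,2];x,y=C[...,0],C[...,1]
def r(n,m):print(n,m.sum(),np.percentile(x[m],[3,50,97]).round(4),np.percentile(y[m],[3,50,97]).round(4))
r('panel',(abs(z-.030)<.003)&(abs(y-.025)<.07)&(x>.06)&(x<.158))
r('fence',(abs(z-.042)<.003)&(abs(y-.025)<.09)&(x>.13)&(x<.2))
r('plate',(abs(z-.063)<.003)&(abs(y-.025)<.05)&(x>-.1)&(x<-.01))
r('pin',(z>.074)&(z<.09)&(abs(y+.065)<.04)&(x>.05)&(x<.11))
# gap between panel and fence: low points
m=(z<.022)&(x>.135)&(x<.156)&(y>-.02)&(y<.07);print('gap px',m.sum())
cv2.imwrite('pics/f1.png',cv2.resize(im[145:320,250:410],(548,600),interpolation=cv2.INTER_CUBIC))
E
```

```text
scene 32 line angle q 0.27458358 off at 0 0.00514229 mean dir q 0.08555030922395067
scene pin 94 [ 0.0705 -0.0016]
top 100 line angle q -0.019341711 off at 0 -0.0013138669 mean dir q 0.00834899921213325
top pin 68 [0.0618 0.0002]
20.8 [0.43033982 0.33677064 0.20000331] [0.1 0.1 0.3]
panel 1858 [0.0636 0.1085 0.1537] [-0.0263  0.0257  0.0775]
fence 761 [0.1545 0.1687 0.183 ] [-0.0453  0.0249  0.0946]
plate 177 [-0.0506 -0.0447 -0.0396] [-0.0119  0.0248  0.0622]
pin 39 [0.0783 0.0846 0.0904] [-0.0709 -0.0652 -0.059 ]
gap px 0
```

View pics/f1.png

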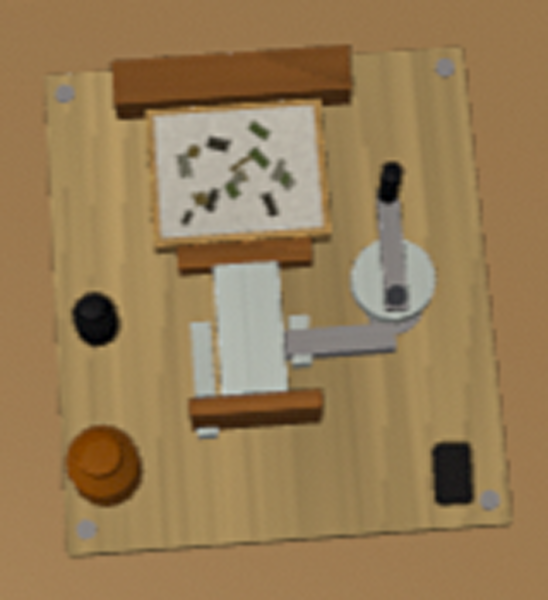

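View pics/l4.png

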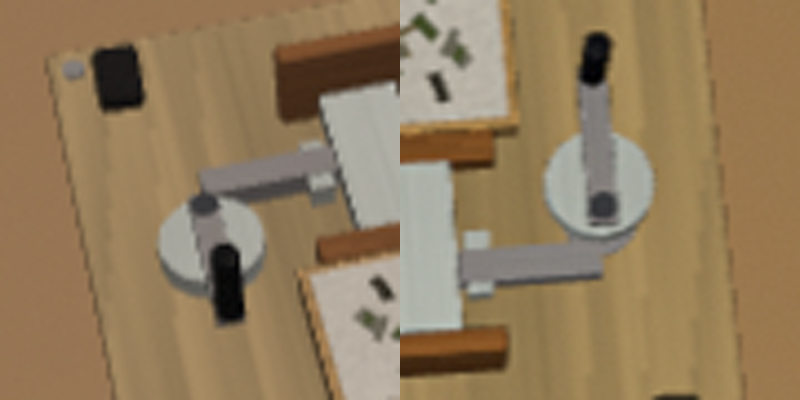

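The pin is in line with the pivot (q about 0.01). The panel front is at clamp x 0.154 and the fence face at 0.154, with no gap pixels. The slide has advanced about 34 mm, and the bottles and eraser sit at the same pixels as at the start. Handing in.

```bash
python3 -c "
from workcell import manip
print(manip.hand_in(), manip.get_obs()['clock'])"
```

```text
the job is handed in; nothing more can be done
the job is handed in; nothing more can be done
```

The panel is clamped: I turned the cam to its low point first, then pushed the slide until the panel sat against the fence, and handed the job in at about 21 s.

**Last checks, from the top camera with the arm moved aside:**
- **Lever:** it points at the fence, with the cam angle about 0.01 rad. The scene camera put the pin about 1.6 mm off line (about 0.025 rad). Its line fit gave 0.27 rad from only 32 pixels, and I disregarded that.
- **Panel and slide:** panel edge and fence face are both at about clamp x 0.154 m, with no gap visible. The slide moved about 34 mm.
- **Other things:** ink_a, ink_b and the eraser look unmoved in the top picture. The robot was clear of everything at hand-in. I did not re-measure ink_c, ink_d, ink_e or the cup.

**What disagreed:** the real fingertips end about 37 mm short of the reported TCP. My first sweep therefore passed just over the pin without moving it, and I repeated it lower.

**Force:** the last push reached about 21 N along the slide and 18 N upward at the wrist before I backed off. That is more than needed, since travel had already stopped at about 6 N.

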